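Shut the tube drawer and hold the sprung lid at its index

TASK

The tube incubator has just been loaded: push its front drawer fully shut, then take the round grip on top of the sprung lid and raise the lid until it stands parallel to the steel index arm on the machine's right-hand side, for a colleague to look in. Finish while still gripping and holding the lid still at that angle, because it snaps shut when let go; do not shift the index arm or disturb the bottle, beaker and tip box standing around.

Things in the scene. Friction and masses are not known exactly. Their poses are not given: they have to be found in the camera images.
- machine: White bench tube incubator, fixed, 220 mm deep (x from -120 to +100). Chamber 240 mm wide (y from -120 to +120), closed on top by the lid, plus a control housing with display at y = +120 to +205, 110 mm high. Origin on the table under the chamber, 10 mm to the rear of its middle; machine x points from the drawer front to the rear hinge (away from the robot at yaw 0), y to the housing, z up.
- drawer (a joint): Opening of the front drawer in m: 0 shut (hard stop), 0.045 to 0.08 at the start. It slides along machine -x to open, takes about 3 N and stays where left. White front panel 238 mm wide, outer face at machine x = -0.132 when shut, z = 0.022 to 0.110; a black round carrier with capped tubes (tops at z = 0.102) rides inside.
- drawer_pull (a point): Centre of the top of the drawer's black upright pull: a fin 14 mm thick (machine y), standing out 35 mm from the middle of the drawer front (the point is 20 mm out from the panel), z = 0.065 to 0.105. It can be pinched across y from above, or pushed. At machine (-0.152 - opening, 0, 0.105).
- lid: Translucent blue lid in a white frame, 12 mm thick, underside at z = 0.116, reaching 212 mm forward of its hinge line, which runs along machine y through machine (0.092, 0, 0.116). Origin on the underside, 150 mm forward of the hinge; x from front to hinge, z up; front rises up to 1.25 rad. Spring and weight close it: 4 to 6 N at the grip (square to its radius) starts it, 5 to 8 N at the mark.
- lid_grip: Black roller grip on the lid: barrel 26 mm diameter, 26 mm long, axis along machine y, flat ends, on a 14 mm square neck. Origin at its centre, 167 mm before and 48 mm above the hinge line when shut (z = 0.164; 36 mm above the lid). It swings with the lid and turns freely on its own axis (2 rad either way): pinched on its flat ends (across y), the hand can stay upright as the lid rises.
- index_tip (a point): Centre of the small cylinder (22 mm diameter, 24 mm long) at the index arm's tip. The arm, a steel bar 14 mm high and 8 mm thick before a thin aluminium arc, is raised 0.42 to 0.80 rad, pivots on the lid's hinge line at machine y = -0.150, tip 145 mm from that line; friction holds it and the lid swings past it freely. The frame's x lies along the arm, from tip to hinge, y as machine y.
- reagent_bottle: Bystander: amber bottle, 64 mm in diameter, 150 mm high, origin at its base.
- beaker: Bystander: glass beaker, 72 mm in diameter, 85 mm high, origin at its base.
- tip_box: Bystander: grey pipette tip box with clear cover, 115 x 80 x 67 mm, origin at its base.

How it is judged (in metres and radians):
On the way, in this order (a step that is already met when the one before it is completed fails the run):
1. the drawer is fully shut while the lid is still down (value of joint drawer below 0.005 m and angle between lid's own z axis and vertical below 0.06 rad), for 0.2 s.
2. the lid is raised by its grip to the index arm's angle (angle between the x axis of lid and the x axis of index_tip, either way round below 0.08 rad and contact force between the fingers and lid_grip above 1 N), for 0.2 s.
At the end, for the whole second after the job is handed in: The drawer is shut (within 6 mm) and the fingers hold the lid by its round grip, still, within 0.08 rad (4.6 degrees) of the index arm's angle (all of step 2 and value of joint drawer below 0.006 m and angular speed of lid below 0.06 rad/s); the arm keeps its last pose, push and grip.
It fails at once if the index arm is shifted (its tip by more than 6 mm) (distance of index_tip from where it was at the start of the episode above 0.006 m).
It fails at once if the amber bottle is disturbed (moved more than 25 mm or tipped) (distance of reagent_bottle from where it was at the start of the episode above 0.025 m or angle between reagent_bottle's own z axis and vertical above 0.35 rad).
It fails at once if the beaker is disturbed (moved more than 25 mm or tipped) (distance of beaker from where it was at the start of the episode above 0.025 m or angle between beaker's own z axis and vertical above 0.35 rad).
It fails at once if the tip box is disturbed (moved more than 25 mm or tipped) (distance of tip_box from where it was at the start of the episode above 0.025 m or angle between tip_box's own z axis and vertical above 0.35 rad).
It also fails if it takes over 51 s, if anything falls off the work surface, if the arm or the gripper's body presses on something with over 40 N, if the wrist force passes 120 N, or if a joint passes its speed limit or range.

ROBOT

A 6-joint arm with a two-finger parallel gripper is mounted at the origin on the work surface. World frame = base frame: x ahead of the robot, y to its left, z up, the work surface at z = 0. Lengths are in mm, angles in rad, forces in N, time in s.
With the tool pointing down it reaches from about 400 to 925 mm from the base axis. Payload 3.4 kg.
Tool frame: the origin (TCP) lies between the finger pads; the fingertips stand 11 mm ahead of it and the grasp point (between the pads) lies 8 mm behind it (bot.nose_length is the distance from the TCP to the fingertips, in mm); z points along the fingers, x is the direction in which the jaws open and shut, and the axes are right-handed (so a half turn about z gives the same grasp; the last joint's range is limited). The gripper opens to 85 mm and grips with 20 to 120 N. Pads are 22 mm wide; open, the fingers measure 114 mm over their backs; the gripper's body (76 mm by 85 mm) begins 54 mm behind the grasp point. The pads swing forward as they close: fully open they stand 13 mm farther back than shut.
Start: joints at [-1.385, 0.307, 1.506, -0, 1.328, -0.073], TCP at [147.13, -555.863, 214.105] pointing down, gripper open.
Joint ranges: [-3.12, 3.12], [-1.05, 2.28], [0.14, 2.33], [-1.42, 4.57], [0.1, 2.73], [-2.68, 2.68]. Speed limits (rad/s): [2.57, 2.57, 3.14, 3.14, 3.14, 3.14].

INTERFACE

Orientations are given as a 3x3 rotation matrix whose columns are the frame's x, y, z axes.
In Python, from bench import readout, viewer, job, bot gives the robot as it stands.
- The arm moves only by the tool apply_moves, never from a script. Its argument "moves" is a list that holds one entry, the list of rows, each a list of 7 numbers: the closure, from 0 (fully open) to 1 (shut), then the shift along the world's x, y, z in m, then the turn, a rotation vector about the world's x, y, z in rad. In form: [[[hand, dx, dy, dz, rx, ry, rz], ...]]. A call has 1 to 5 rows; each row is the pose to reach, as a shift and turn from the pose commanded when the call began; what a row does not reach only later rows make up. A row lasts 1/10 s, in which the tool goes at most 50 mm and 8.59 degrees, less where a joint would pass 70% of its speed; a pose out of reach is approached as far as the arm can. A call with a gripper value outside its range is refused whole. The fingers move at their own pace and stop on an object; "newtons" is the grip in N (left out, the last holds). Time passes only in rows, so rows that repeat a pose let the fingers close. It gives the time, the measured TCP pose, the force and the opening at its end, in the units of the state.
- readout.read_state(): the state, without advancing time (a new reading comes with each control period).
- viewer.snapshot(name): name is "scene" or "side" or "wrist"; returns a dict with "frame" (384x512x3 uint8, blue, green, red), "vfov" (degrees; the focal length in pixels is half the picture's height over the tangent of half this angle, whatever the lens; pixels are square), "cx", "cy" (the principal point, pixels), "origin" and "rotation" of the camera in the world. Camera axes: x right, y down, z forward; pixel columns grow to the right and rows downward; lengths in mm; the calibration is good to about 2 mm. A picture is of the moment at which its call begins. There is no depth.
- job.hand_in(): hands the job in, once; it reports no verdict.
Trained networks look in a picture, given as the dict that the camera call returned (one of the last four; its "shot" number tells which), for a name from the list of things; names that differ only in an ending like _2 or _b are one class to them, and where a whole thing is asked for, a point or a joint stands for the part that bears it (a point fixed in the world has none). Each returns a list of dicts, best first, with "conf" (0 to 1); they miss things now and then, are a little off and sometimes report something else, mostly with a low value. They report only what shows in the picture. A call takes as long as a camera call.
- viewer.spot_in(picture, query): "location" ([column, row] in pixels, amid what is visible of it).
- viewer.landmark_of(picture, query): "location" ([column, row] in pixels: a listed point, or the origin of a listed thing).
The state is a dict: "t": time; "q": joint angles; "qvel": joint speeds; "joint_efforts": joint torques, N m; "tcp_pos": TCP position; "ee_rot": TCP orientation; "ft_force": force on the tool from outside, world axes, zero at the start; "torque": the same for the moment, N m; "grip_width": opening from 0.0 (shut) to 1.0 (fully open).
Only numpy, scipy, OpenCV 4.12 (cv2) and the standard library are available. Lean on these libraries where they do the work, as an engineer would, in place of code of your own. Each camera call takes 0.05 s, during which the arm holds its last target. There are 200 camera calls.

## Working session

There is one attempt and no reset: what is moved stays moved. The work goes in short steps, Python scripts to look and compute and a tool call to move; the robot and the scene stay as the last step left them, time stands still between calls to the robot, and variables do not carry over. Pictures are saved under pics/ and viewed, about 8 in all and at most 12, crops included, and the job is handed in when it is done.

Besides the shell and the picture viewer there is one more tool, called after "Emit:" by a JSON object that holds its "method" and its "body". apply_moves: Moves the arm, as the interface text tells. Its arguments: {"type":"object","properties":{"moves":{"type":"array","items":{"type":"array","items":{"type":"array","items":{"type":"number"}}}},"newtons":{"type":"number"}},"required":["moves"]}

```bash
mkdir -p pics; cat > h.py <<'E'
import numpy as np, cv2
from bench import readout, viewer, job, bot
def K(p):
    f=p["frame"].shape[0]/2/np.tan(np.radians(p["vfov"])/2); return f,p["cx"],p["cy"]
def proj(p,X):
    f,cx,cy=K(p); c=(np.atleast_2d(X)-np.array(p["origin"]))@np.array(p["rotation"])
    return np.c_[cx+f*c[:,0]/c[:,2],cy+f*c[:,1]/c[:,2]]
def lms(p,names):
    for n in names:
        for k,fn in(("lm",viewer.landmark_of),("sp",viewer.spot_in)):
            r=fn(p,n)
            print(p.get("shot"),n,k,[(np.round(d["location"],1).tolist(),round(d["conf"],2)) for d in r[:2]])
E
python3 - <<'E'
from h import *
a=viewer.snapshot("scene");b=viewer.snapshot("side")
for p,n in((a,"scene"),(b,"side")):
    print(n,K(p),np.round(p["origin"]),np.round(p["rotation"],3).tolist())
    lms(p,["machine","drawer_pull","lid","lid_grip","index_tip","reagent_bottle","beaker","tip_box"])
cv2.imwrite("pics/a.png",a["frame"]);cv2.imwrite("pics/b.png",b["frame"])
print(readout.read_state())
E
```

```text
scene (np.float64(484.68246157585526), 254.20341037746658, 186.63636830548432) [1015. -762. 1248.] [[0.875, 0.375, -0.306], [0.484, -0.68, 0.55], [-0.002, -0.63, -0.777]]
1 machine lm [([288.4, 232.9], 0.86), ([271.1, 187.6], 0.25)]
1 machine sp [([286.2, 209.2], 0.86)]
1 drawer_pull lm [([274.5, 207.4], 0.67), ([237.1, 183.4], 0.62)]
1 drawer_pull sp [([237.4, 195.5], 0.56)]
1 lid lm [([273.4, 204.0], 0.83)]
1 lid sp [([289.0, 211.0], 0.73)]
1 lid_grip lm [([229.3, 304.3], 0.59), ([270.4, 188.3], 0.43)]
1 lid_grip sp [([269.2, 185.7], 0.42)]
1 index_tip lm [([254.1, 225.5], 0.72)]
1 index_tip sp [([268.1, 243.8], 0.67), ([273.1, 152.9], 0.16)]
1 reagent_bottle lm [([320.0, 171.2], 0.95)]
1 reagent_bottle sp [([323.4, 154.8], 0.6)]
1 beaker lm [([229.9, 303.6], 0.73)]
1 beaker sp [([229.7, 296.2], 0.84), ([237.0, 194.6], 0.71)]
1 tip_box lm [([270.8, 159.1], 0.8)]
1 tip_box sp [([272.7, 150.2], 0.75), ([266.7, 244.4], 0.5)]
side (np.float64(467.3495039998628), 255.28706395596794, 189.67597926454317) [1171.  210. 1114.] [[-0.303, 0.809, -0.503], [0.953, 0.264, -0.15], [0.012, -0.525, 
[... 717 characters left out ...]
840121e+00, -7.35082288e-02]), 'qvel': array([ 2.26349902e-03, -5.61680279e-04,  2.20332396e-03,  7.83363137e-04,
       -9.19182167e-05, -5.56056660e-04]), 'joint_efforts': array([ 1.88762446e-03, -4.57465732e+01, -2.52326381e+01,  1.86382940e-04,
        1.05865041e-03, -1.63403405e-05]), 'tcp_pos': array([ 147.11599411, -555.89719371,  214.12769748]), 'ee_rot': array([[ 2.55892326e-01, -9.66705290e-01,  8.53497326e-06],
       [-9.66705289e-01, -2.55892326e-01, -4.76987273e-05],
       [ 4.82946461e-05,  3.95493446e-06, -9.99999999e-01]]), 'ft_force': array([-0.04503394,  0.47572292,  0.85386958]), 'torque': array([-0.00320325,  0.00229159, -0.05814668]), 'grip_width': 0.9959588234431657}
```

View pictures.

```bash
python3 - <<'E'
import cv2,numpy as np
a=cv2.imread("pics/a.png")[120:330,150:400];b=cv2.imread("pics/b.png")[120:330,100:380]
cv2.imwrite("pics/a2.png",cv2.resize(a,None,fx=2.85,fy=2.85,interpolation=cv2.INTER_CUBIC))
cv2.imwrite("pics/b2.png",cv2.resize(b,None,fx=2.85,fy=2.85,interpolation=cv2.INTER_CUBIC))
E
```

```text
(no output)
```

View pics/a2.png

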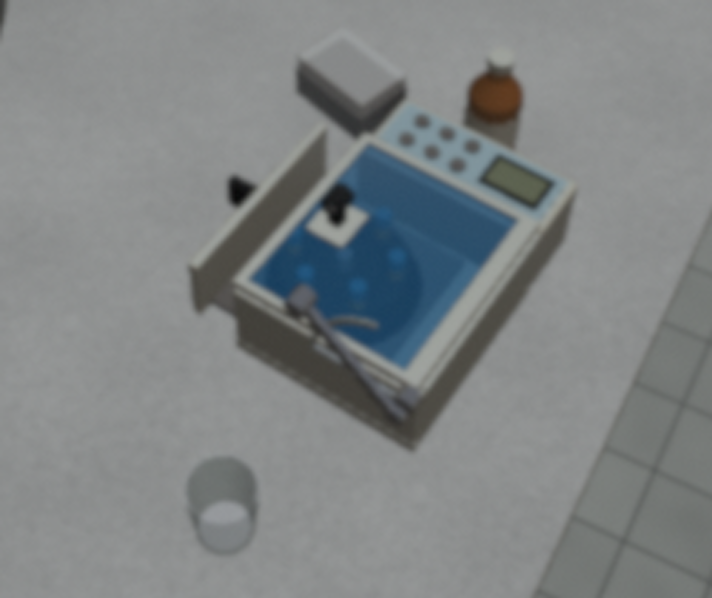

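View pics/b2.png

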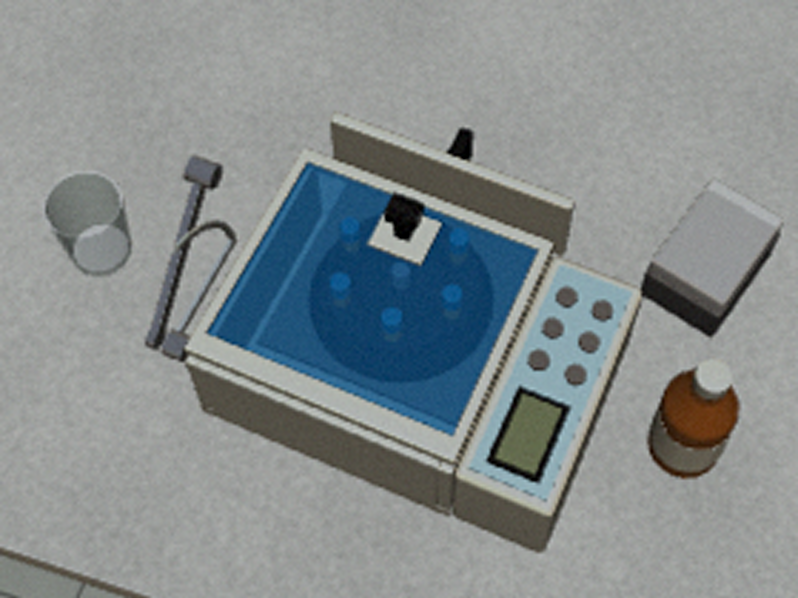

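The scene picture shows the machine with the drawer open: pull at (237,184), grip at (269,187), index tip at (256,225). The side picture agrees: grip (241,195), pull (261,169), tip (171,180). The beaker is on the arm side, and the box and bottle are on the housing side. I'll fit everything jointly.

```bash
cat > fit.py <<'E'
from h import *
from scipy.optimize import least_squares
def mach(v):
    x,y,yaw=v[:3]; c,s=np.cos(yaw),np.sin(yaw)
    return lambda P:np.atleast_2d(P)@np.array([[c,s,0],[-s,c,0],[0,0,1]])+[x,y,0]
def pts(v):
    d,al=v[3],v[4]
    return dict(machine=[0,0,0],drawer_pull=[-152-d,0,105],lid=[92-150,0,116],lid_grip=[92-167,0,164],
      index_tip=[92-145*np.cos(al),-150,116+145*np.sin(al)],hr=[100,205,110],hf=[-120,205,110],cr=[100,-120,0],cf=[-120,-120,0],
      pl=[-132-d,119,110],pr=[-132-d,-119,110])
def fit(pics,obs):
    def res(v):
        P=pts(v);m=mach(v)
        return np.concatenate([(proj(pics[c],m(P[n]))[0]-uv) for c,n,uv in obs])
    best=min((least_squares(res,[600,y,yaw,60,.6],loss="soft_l1",f_scale=1.5,x_scale=[10,10,.1,10,.1]) for y in(-200,100) for yaw in(-1,-.5,0,.5,1)),key=lambda r:r.cost)
    r=res(best.x).reshape(-1,2)
    for o,e in zip(obs,r): print(o[0],o[1],np.round(e,1))
    return best.x
E
python3 - <<'E'
from fit import *
a=viewer.snapshot("scene");b=viewer.snapshot("side");P=dict(a=a,b=b)
A=lambda u,w:(150+u/2.85,120+w/2.85); B=lambda u,w:(100+u/2.85,120+w/2.85)
obs=[("a","machine",(288.4,232.9)),("a","drawer_pull",(237.1,183.4)),("a","lid",(273.4,204)),("a","lid_grip",(269.3,187.5)),("a","index_tip",(255,225)),
("a","hr",A(575,190)),("a","cr",A(413,448)),("a","cf",A(238,345)),("a","pl",A(325,130)),("a","pr",A(192,268)),
("b","machine",(229.4,252.2)),("b","drawer_pull",(260.5,166.8)),("b","lid",(238.8,210.2)),("b","lid_grip",(241.5,196)),("b","index_tip",(171,180)),
("b","hr",B(553,513)),("b","hf",B(640,292)),("b","pl",B(573,205)),("b","pr",B(333,120))]
v=fit(P,obs);print(np.round(v,4))
m=mach(v)
for k,x in pts(v).items(): print(k,np.round(m(x)[0],1))
# bystanders on table
for n,ua,ub in(("bottle",(320,171.2),(337.5,275.6)),("beaker",(229.9,303.6),(132.4,207.9)),("box",(270.8,159.1),(345.2,215.7))):
    for p,u in((a,ua),(b,ub)):
        f,cx,cy=K(p);d=np.array(p["rotation"])@[(u[0]-cx)/f,(u[1]-cy)/f,1];o=np.array(p["origin"]);print(n,np.round(o-d*o[2]/d[2]))
np.save("v.npy",v)
E
```

```text
a machine [-0.2  1.3]
a drawer_pull [-0.4  1.2]
a lid [ 0.2 -1.3]
a lid_grip [-0.2  2.3]
a index_tip [0.4 0.6]
a hr [ 2.6 -3. ]
a cr [0.1 2.5]
a cf [-0.   1.2]
a pl [ 0.2 -3.1]
a pr [ 0.5 -1.4]
b machine [ 0.9 -2.7]
b drawer_pull [0.2 4. ]
b lid [ 0.1 -0.3]
b lid_grip [ 0.  -1.7]
b index_tip [0.4 0.2]
b hr [-0.8  1.8]
b hf [ 1.7 -1.4]
b pl [-0.2 -0.1]
b pr [-0.7 -2.1]
[ 7.056185e+02  7.428400e+00 -1.082000e-01  4.040320e+01  7.132000e-01]
machine [705.6   7.4   0. ]
drawer_pull [514.3  28.2 105. ]
lid [648.   13.7 116. ]
lid_grip [631.1  15.5 164. ]
index_tip [ 671.9 -139.8  210.9]
hr [827.2 200.4 110. ]
hf [608.5 224.2 110. ]
cr [ 792.1 -122.7    0. ]
cf [573.4 -98.9   0. ]
pl [547.1 144.3 110. ]
pr [521.4 -92.3 110. ]
bottle [687. 289.   0.]
bottle [690. 288.   0.]
beaker [ 666. -276.    0.]
beaker [ 671. -287.    0.]
box [514. 257.   0.]
box [515. 271.   0.]
```

Emit:
{"method": "apply_moves", "body": {"moves": [[[1,0.04,0.03,0,0,0,-0.12],[1,0.08,0.06,0,0,0,-0.24],[1,0.12,0.09,0,0,0,-0.367],[1,0.16,0.12,0,0,0,-0.367],[1,0.19,0.15,0,0,0,-0.367]]]}}

```text
t: 2.3
tcp_pos: [339.2, -404.7, 214.3]
ee_rot: [[-0.108, -0.994, 0.001], [-0.994, 0.108, -0.001], [0.0, -0.001, -1.0]]
ft_force: [-0.1, -0.8, 0.3]
grip_width: 0.145
```

Emit:
{"method": "apply_moves", "body": {"moves": [[[1,0.03,0.04,0,0,0,0],[1,0.05,0.085,0,0,0,0],[1,0.07,0.13,0,0,0,0],[1,0.08,0.175,0,0,0,0],[1,0.09,0.22,0,0,0,0]]]}}

```text
t: 2.8
tcp_pos: [427.7, -184.0, 214.2]
ee_rot: [[-0.108, -0.994, 0.001], [-0.994, 0.108, -0.0], [0.0, -0.001, -1.0]]
ft_force: [1.4, -0.0, -0.4]
grip_width: 0.002
```

Emit:
{"method": "apply_moves", "body": {"moves": [[[1,0.01,0.045,0,0,0,0],[1,0.02,0.09,0,0,0,0],[1,0.025,0.135,0,0,0,0],[1,0.03,0.18,0,0,0,0],[1,0.03,0.22,0,0,0,0]]]}}

```text
t: 3.3
tcp_pos: [457.7, 36.3, 214.4]
ee_rot: [[-0.107, -0.994, 0.001], [-0.994, 0.107, 0.0], [-0.0, -0.001, -1.0]]
ft_force: [-0.1, -0.4, -0.7]
grip_width: 0.002
```

```bash
python3 - <<'E'
from fit import *
w=viewer.snapshot("wrist");v=np.load("v.npy");m=mach(v);P=pts(v)
lms(w,["drawer_pull","lid_grip","index_tip","lid"])
for n in["drawer_pull","lid_grip","index_tip","lid"]: print(n,proj(w,m(P[n]))[0].round(1))
cv2.imwrite("pics/w1.png",w["frame"])
E
```

```text
5 drawer_pull lm [([263.0, 131.5], 0.68)]
5 drawer_pull sp [([262.7, 76.8], 0.69)]
5 lid_grip lm []
5 lid_grip sp []
5 index_tip lm []
5 index_tip sp []
5 lid lm []
5 lid sp []
drawer_pull [259.1 126.6]
lid_grip [261.1 -70.1]
index_tip [ 666.  -328.5]
lid [260.  -62.1]
```

View pics/w1.png

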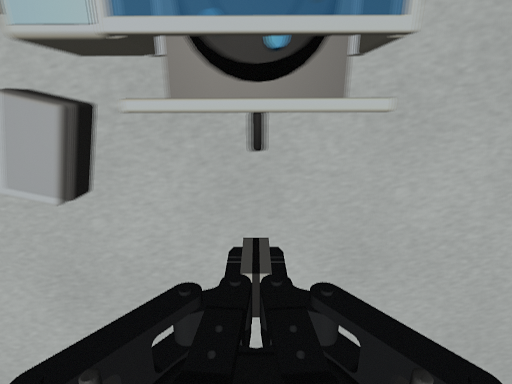

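The wrist view shows the fin at columns 250–266 and rows 112–150, in line with the closed fingers at column 256. Next: descend and push.

Emit:
{"method": "apply_moves", "body": {"moves": [[[1,0,0,-0.04,0,0,0],[1,0,0,-0.08,0,0,0],[1,0,0,-0.126,0,0,0],[1,0.01,-0.001,-0.126,0,0,0],[1,0.02,-0.002,-0.126,0,0,0]]]}}

```text
t: 4.25
tcp_pos: [477.7, 31.3, 88.2]
ee_rot: [[-0.109, -0.994, -0.002], [-0.994, 0.109, -0.0], [0.0, 0.002, -1.0]]
ft_force: [1.0, -0.0, -0.3]
grip_width: 0.001
```

Emit:
{"method": "apply_moves", "body": {"moves": [[[1,0.009,-0.001,0,0,0,0],[1,0.018,-0.002,0,0,0,0],[1,0.027,-0.003,0,0,0,0],[1,0.036,-0.004,0,0,0,0],[1,0.044,-0.005,0,0,0,0]]]}}

```text
t: 4.75
tcp_pos: [521.2, 27.3, 88.6]
ee_rot: [[-0.108, -0.994, -0.001], [-0.994, 0.108, 0.0], [-0.0, 0.001, -1.0]]
ft_force: [-3.3, 0.5, 2.1]
grip_width: -0.003
```

Emit:
{"method": "apply_moves", "body": {"moves": [[[1,0.002,0,0,0,0,0],[1,0.004,0,0,0,0,0],[1,0.004,0,0,0,0,0]]]}}

```text
t: 5.05
tcp_pos: [524.7, 27.1, 87.9]
ee_rot: [[-0.108, -0.994, -0.001], [-0.994, 0.108, -0.0], [0.0, 0.001, -1.0]]
ft_force: [-1.4, -0.3, 1.1]
grip_width: -0.002
```

Emit:
{"method": "apply_moves", "body": {"moves": [[[1,0.002,0,0,0,0,0],[1,0.004,0,0,0,0,0],[1,0.005,0,0,0,0,0]]]}}

```text
t: 5.35
tcp_pos: [529.8, 26.9, 87.9]
ee_rot: [[-0.108, -0.994, -0.001], [-0.994, 0.108, -0.0], [0.001, 0.001, -1.0]]
ft_force: [-2.1, -1.7, 0.5]
grip_width: 0.0
```

Emit:
{"method": "apply_moves", "body": {"moves": [[[1,0.001,0,0,0,0,0],[1,0.002,0,0,0,0,0],[1,0.002,0,0,0,0,0]]]}}

```text
t: 5.65
tcp_pos: [532.2, 27.1, 87.9]
ee_rot: [[-0.108, -0.994, -0.0], [-0.994, 0.108, 0.0], [-0.0, 0.0, -1.0]]
ft_force: [-1.9, -1.6, -0.4]
grip_width: -0.001
```

Emit:
{"method": "apply_moves", "body": {"moves": [[[1,0.001,0,0,0,0,0],[1,0.002,0,0,0,0,0],[1,0.003,0,0,0,0,0],[1,0.003,0,0,0,0,0]]]}}

```text
t: 6.05
tcp_pos: [535.4, 27.2, 88.1]
ee_rot: [[-0.108, -0.994, 0.0], [-0.994, 0.108, 0.0], [-0.0, -0.0, -1.0]]
ft_force: [-1.8, -1.0, -0.3]
grip_width: -0.002
```

Emit:
{"method": "apply_moves", "body": {"moves": [[[1,0.001,0,0,0,0,0],[1,0.002,0,0,0,0,0],[1,0.002,0,0,0,0,0]]]}}

```text
t: 6.35
tcp_pos: [537.4, 27.2, 88.1]
ee_rot: [[-0.108, -0.994, 0.0], [-0.994, 0.108, 0.0], [-0.0, -0.0, -1.0]]
ft_force: [-1.6, -1.7, -1.7]
grip_width: 0.001
```

```bash
python3 - <<'E'
from h import *
a=viewer.snapshot("scene");w=viewer.snapshot("wrist");b=viewer.snapshot("side")
lms(a,["drawer_pull"]);lms(b,["drawer_pull"])
A=cv2.resize(a["frame"][130:290,190:350],(400,400),interpolation=2);B=cv2.resize(w["frame"],(400,300));C=cv2.resize(b["frame"][130:290,180:340],(400,400),interpolation=2)
cv2.imwrite("pics/c.png",np.hstack([A,C]));cv2.imwrite("pics/w2.png",w["frame"])
E
```

```text
6 drawer_pull lm [([237.8, 185.3], 0.6), ([254.7, 224.7], 0.38)]
6 drawer_pull sp [([240.8, 195.2], 0.78)]
8 drawer_pull lm [([259.3, 174.2], 0.6)]
8 drawer_pull sp [([255.7, 182.9], 0.68)]
```

View pics/c.png

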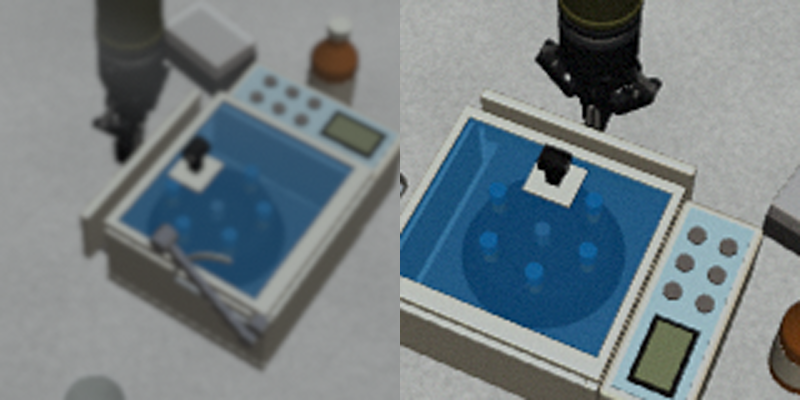

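View pics/w2.png

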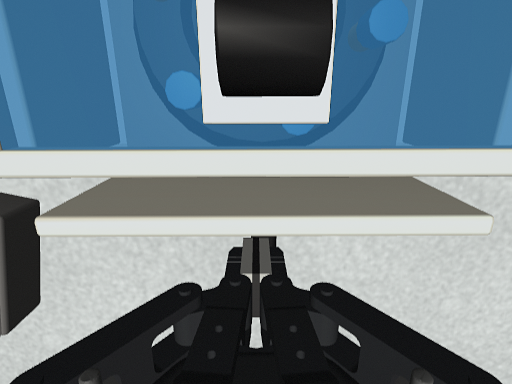

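```bash
python3 - <<'E'
from fit import *
w=viewer.snapshot("wrist");v=np.load("v.npy");m=mach(v)
s=readout.read_state();tip=s["tcp_pos"]+11*s["ee_rot"][:,2]
print("tip px",proj(w,tip),"tcp px",proj(w,s["tcp_pos"]),s["ft_force"])
print("cam",w["origin"], "grip",proj(w,m([-75,0,164])), "lid front edge top", proj(w,m([-120,0,128])),)
for d in(0,10,20,30,40):print(d,proj(w,m([[-132-d,0,110],[-152-d,0,105],[-167-d,0,105],[-167-d,0,80]])).round().tolist())
print("tip in machine",np.round((tip-m([0,0,0])[0])@np.array([[np.cos(v[2]),-np.sin(v[2]),0],[np.sin(v[2]),np.cos(v[2]),0],[0,0,1]]),1))
E
```

```text
tip px [[257.45968685 230.90227552]] tcp px [[257.58413235 238.62009732]] [-2.62112528 -1.3234366  -1.03353383]
cam [616.49921472  19.93597654 248.51377395] grip [[266.27555362  39.93934587]] lid front edge top [[262.11060751 175.16068978]]
0 [[261.0, 190.0], [261.0, 223.0], [261.0, 248.0], [260.0, 229.0]]
10 [[261.0, 209.0], [261.0, 240.0], [261.0, 265.0], [260.0, 244.0]]
20 [[261.0, 227.0], [261.0, 257.0], [260.0, 280.0], [260.0, 258.0]]
30 [[261.0, 245.0], [260.0, 272.0], [260.0, 295.0], [260.0, 271.0]]
40 [[261.0, 261.0], [260.0, 287.0], [260.0, 309.0], [260.0, 284.0]]
tip in machine [-169.4    1.5   77.2]
```

Emit:
{"method": "apply_moves", "body": {"moves": [[[1,0.003,0,0,0,0,0],[1,0.006,-0.001,0,0,0,0],[1,0.009,-0.001,0,0,0,0],[1,0.01,-0.001,0,0,0,0]]]}}

```text
t: 7.15
tcp_pos: [547.8, 26.2, 88.1]
ee_rot: [[-0.108, -0.994, 0.001], [-0.994, 0.108, 0.0], [-0.0, -0.001, -1.0]]
ft_force: [-2.8, -0.3, 0.9]
grip_width: 0.005
```

```bash
cat >> h.py <<'E'
def panelrows(w):
    g=w["frame"].mean(2)[:,100:180].mean(1); gr=np.diff(g); i=np.argsort(-abs(gr))[:8]; return sorted((int(k),int(gr[k])) for k in i)
E
python3 - <<'E'
from fit import *
w0=cv2.imread("pics/w2.png");print(panelrows({"frame":w0}))
w=viewer.snapshot("wrist");print(panelrows(w))
cv2.imwrite("pics/w3.png",w["frame"])
w1=dict(w);v=np.load("v.npy");m=mach(v)
w1["origin"]=np.array(w["origin"])+[457.7,36.3,214.4]-readout.read_state()["tcp_pos"]
for d in(40,50,60):print("w1",d,proj(w1,m([[-132-d,0,110],[-152-d,0,105],[-167-d,0,105],[-120,0,128]])).round().tolist())
E
```

```text
[(149, 38), (150, 42), (175, -27), (176, -35), (215, 30), (216, 33), (217, 25), (234, -22)]
[(173, 28), (174, 54), (198, -26), (199, -42), (200, -38), (215, 31), (216, 35), (217, 27)]
w1 40 [[259.0, 103.0], [259.0, 126.0], [259.0, 143.0], [260.0, 30.0]]
w1 50 [[259.0, 115.0], [259.0, 137.0], [259.0, 154.0], [260.0, 30.0]]
w1 60 [[259.0, 126.0], [259.0, 148.0], [259.0, 164.0], [260.0, 30.0]]
```

Emit:
{"method": "apply_moves", "body": {"moves": [[[1,0.003,0,0,0,0,0],[1,0.006,-0.001,0,0,0,0],[1,0.008,-0.001,0,0,0,0],[1,0.009,-0.001,0,0,0,0]]]}}

```text
t: 7.6
tcp_pos: [556.6, 25.2, 88.2]
ee_rot: [[-0.108, -0.994, 0.0], [-0.994, 0.108, 0.0], [-0.0, -0.0, -1.0]]
ft_force: [-2.8, 0.7, 0.3]
grip_width: -0.003
```

Emit:
{"method": "apply_moves", "body": {"moves": [[[1,0.001,0,0,0,0,0],[1,0.002,0,0,0,0,0],[1,0.003,0,0,0,0,0]]]}}

```text
t: 7.9
tcp_pos: [559.1, 25.0, 88.1]
ee_rot: [[-0.108, -0.994, -0.0], [-0.994, 0.108, -0.0], [0.0, 0.0, -1.0]]
ft_force: [-1.9, -0.7, 1.2]
grip_width: 0.003
```

Emit:
{"method": "apply_moves", "body": {"moves": [[[1,0.001,0,0,0,0,0],[1,0.002,0,0,0,0,0],[1,0.002,0,0,0,0,0]]]}}

```text
t: 8.2
tcp_pos: [561.4, 24.8, 88.1]
ee_rot: [[-0.108, -0.994, 0.0], [-0.994, 0.108, -0.0], [0.0, -0.0, -1.0]]
ft_force: [-1.1, -1.3, -0.2]
grip_width: -0.002
```

```bash
python3 - <<'E'
from fit import *
w=viewer.snapshot("wrist");print(panelrows(w))
cv2.imwrite("pics/w4.png",w["frame"])
v=np.load("v.npy");m=mach(v);print(proj(w,m([[-132,0,110],[-120,0,128],[-75,0,164]])).round(),readout.read_state()["ft_force"])
E
```

```text
[(203, 24), (204, 52), (205, 27), (226, -14), (228, 17), (233, -8), (234, -21), (236, 15)]
[[261. 234.]
 [262. 228.]
 [266. 135.]] [-1.98043512 -1.90239905  0.33857049]
```

View pics/w4.png

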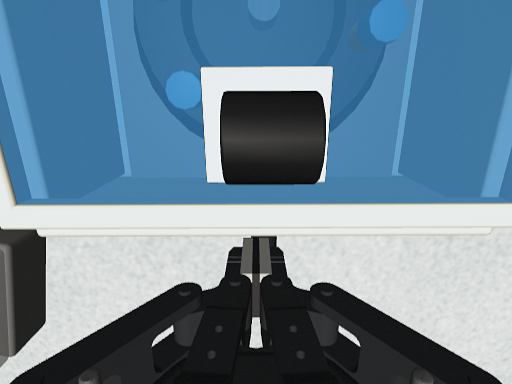

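The drawer looks nearly flush: its front edge is at row 235, against a predicted 234 when shut. I'll push to the stop.

Emit:
{"method": "apply_moves", "body": {"moves": [[[1,0.001,0,0,0,0,0],[1,0.002,0,0,0,0,0],[1,0.002,0,0,0,0,0]]]}}

```text
t: 8.55
tcp_pos: [562.3, 25.0, 88.0]
ee_rot: [[-0.108, -0.994, -0.002], [-0.994, 0.108, -0.0], [0.0, 0.002, -1.0]]
ft_force: [-4.9, -2.6, 1.5]
grip_width: -0.004
```

Emit:
{"method": "apply_moves", "body": {"moves": [[[1,0.001,0,0,0,0,0],[1,0.002,0,0,0,0,0],[1,0.002,0,0,0,0,0]]]}}

```text
t: 8.85
tcp_pos: [562.3, 25.0, 87.9]
ee_rot: [[-0.108, -0.994, -0.005], [-0.994, 0.108, -0.0], [0.001, 0.005, -1.0]]
ft_force: [-8.4, -2.0, 5.1]
grip_width: -0.003
```

Emit:
{"method": "apply_moves", "body": {"moves": [[[1,-0.01,0.001,0,0,0,0],[1,-0.03,0.003,0,0,0,0],[1,-0.03,0.003,0.045,0,0,0],[0.5,-0.03,0.003,0.09,0,0,0],[0,-0.03,0.003,0.135,0,0,0]]]}}

```text
t: 9.35
tcp_pos: [535.9, 28.7, 224.7]
ee_rot: [[-0.108, -0.994, 0.003], [-0.994, 0.108, 0.001], [-0.001, -0.002, -1.0]]
ft_force: [1.7, 0.1, -0.4]
grip_width: 0.33
```

```bash
python3 - <<'E'
from fit import *
w=viewer.snapshot("wrist");v=np.load("v.npy");m=mach(v)
r=viewer.landmark_of(w,"lid_grip")+viewer.spot_in(w,"lid_grip");print(r)
f,cx,cy=K(w);R=np.array(w["rotation"]);o=np.array(w["origin"]);print(o,f)
for u in [x["location"] for x in r]:
    d=R@[(u[0]-cx)/f,(u[1]-cy)/f,1];print(np.round(o+d*(164-o[2])/d[2],1))
# w4 ray
o4=o+[561.4,24.8,88.1]-readout.read_state()["tcp_pos"]
for u in((273,138),(273,91),(273,184)):
    d=R@[(u[0]-cx)/f,(u[1]-cy)/f,1];print("w4",o4.round(),np.round(o4+d*(164-o4[2])/d[2],1))
print(panelrows(w));cv2.imwrite("pics/w5.png",w["frame"]);print(proj(w,m([[-132,0,110],[-120,0,128],[-75,0,164]])).round())
E
```

```text
[{'location': [264.5, 73.9], 'conf': 0.66}, {'location': [265.6, 73.9], 'conf': 0.69}]
[614.65078063  21.31814472 385.25297671] 292.700610706413
[632.1  13.2 164. ]
[632.   12.5 164. ]
w4 [637.  18. 246.] [626.7  13.8 164. ]
w4 [637.  18. 246.] [638.9  12.7 164. ]
w4 [637.  18. 246.] [613.6  15.  164. ]
[(122, 25), (123, 27), (135, -12), (137, 18), (282, -11), (283, -18), (289, -13), (290, -12)]
[[260. 146.]
 [260. 135.]
 [261.  76.]]
```

View pics/w5.png

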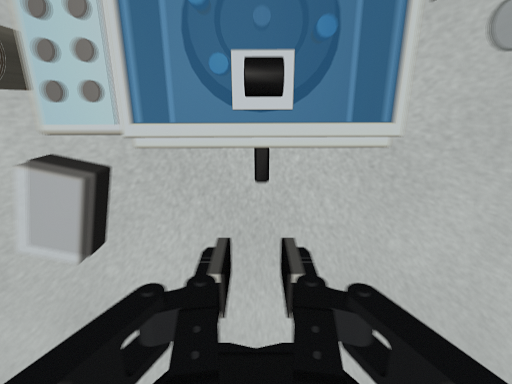

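Confirmed: the drawer is flush, with its front edge at row 146 as predicted for shut, and the fin at rows 147–181. The contact point suggests the fingertips may not be where I assumed, so I'll check them from outside before grasping.

Emit:
{"method": "apply_moves", "body": {"moves": [[[0,0,0,0.02,0,0,0],[0,0,0,0.02,0,0,0],[0,0,0,0.02,0,0,0]]]}}

```text
t: 9.8
tcp_pos: [535.2, 28.4, 242.2]
ee_rot: [[-0.108, -0.994, 0.0], [-0.994, 0.108, 0.0], [-0.0, -0.0, -1.0]]
ft_force: [0.0, -0.4, 0.3]
grip_width: 0.999
```

```bash
python3 - <<'E'
from fit import *
s=readout.read_state();T=s["tcp_pos"];R=s["ee_rot"];print(T,s["grip_width"],bot.nose_length)
out=[]
for n in("scene","side"):
    p=viewer.snapshot(n);pt=proj(p,T);x0,y0=(pt[0]-50).astype(int)
    im=cv2.resize(p["frame"][y0:y0+100,x0:x0+100],(400,400),interpolation=cv2.INTER_CUBIC)
    for q,c in(([0,0,0],(0,0,255)),([42,0,11],(0,255,0)),([-42,0,11],(0,255,0)),([0,0,11],(255,255,0)),([42,0,-2],(255,0,255)),([-42,0,-2],(255,0,255))):
        u=(proj(p,T+R@np.array(q,float))[0]-[x0,y0])*4;cv2.circle(im,tuple(int(k) for k in u),3,c,-1)
    out.append(im)
cv2.imwrite("pics/d.png",np.hstack(out))
E
```

```text
[535.1901804   28.37879808 242.16287108] 0.9986246034278793 11.0
```

View pics/d.png

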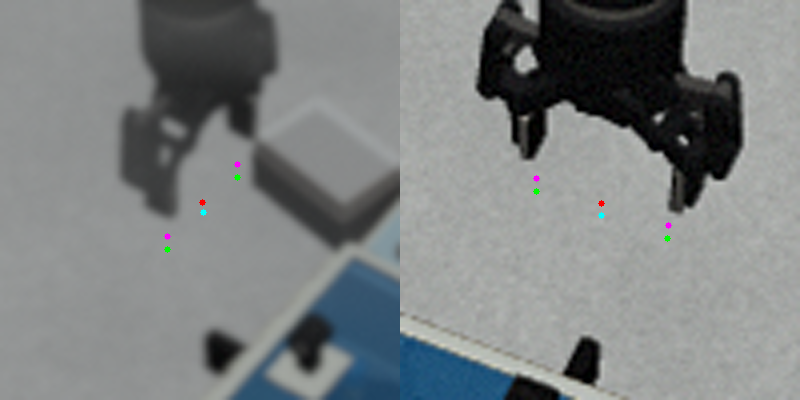

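```bash
cat > tri.py <<'E'
from fit import *
def tri(pu):
    A=np.zeros((3,3));b=np.zeros(3)
    for p,u in pu:
        f,cx,cy=K(p);d=np.array(p["rotation"])@[(u[0]-cx)/f,(u[1]-cy)/f,1];d/=np.linalg.norm(d);M=np.eye(3)-np.outer(d,d)
        A+=M;b+=M@np.array(p["origin"])
    return np.linalg.solve(A,b)
E
python3 - <<'E'
from tri import *
s=readout.read_state();T=s["tcp_pos"];R=s["ee_rot"]
a=viewer.snapshot("scene");b=viewer.snapshot("side")
oa=(proj(a,T)[0]-50).astype(int);ob=(proj(b,T)[0]-50).astype(int)
for ua,ub in(((165,215),(527,157)),((245,137),(678,210)),((205,176),(602.5,183.5))):
    X=tri([(a,oa+np.array(ua)/4),(b,ob+(np.array(ub)-[400,0])/4)])
    print(X.round(1),"tool frame",(R.T@(X-T)).round(1),"err",proj(a,X)-oa-np.array(ua)/4)
# closed-finger row 238 in wrist: for fwd offset, tool z giving row 238
w=viewer.snapshot("wrist")
for fwd in(0,11):
    print(fwd,[(z,round(proj(w,T+R@np.array([0,-fwd,z],float))[0,1])) for z in range(-40,15,5)])
E
```

```text
[533.5 -16.7 268.8] tool frame [ 44.8  -3.8 -27.3] err [[0.46192827 0.59617025]]
[543.3  76.1 267.5] tool frame [-48.5  -3.6 -26. ] err [[0.19680175 0.26061423]]
[537.7  29.8 267. ] tool frame [ -1.9  -3.  -25.5] err [[0.31137393 0.40704091]]
0 [(-40, 276), (-35, 271), (-30, 265), (-25, 260), (-20, 255), (-15, 251), (-10, 246), (-5, 242), (0, 239), (5, 235), (10, 231)]
11 [(-40, 256), (-35, 251), (-30, 246), (-25, 241), (-20, 237), (-15, 233), (-10, 229), (-5, 225), (0, 222), (5, 219), (10, 215)]
```

The fingertips really sit about 27 mm behind (above) the nominal tool point. That explains why they passed over the fin and pushed the panel instead. I'll allow for this in the grasp: TCP to (630, 13.5, 126), fingers open.

Emit:
{"method": "apply_moves", "body": {"moves": [[[0,0.03,-0.005,0,0,0,0],[0,0.065,-0.01,0,0,0,0],[0,0.095,-0.015,0,0,0,0],[0,0.095,-0.015,-0.03,0,0,0],[0,0.095,-0.015,-0.06,0,0,0]]]}}

```text
t: 10.55
tcp_pos: [632.1, 12.8, 182.3]
ee_rot: [[-0.108, -0.994, 0.002], [-0.994, 0.108, -0.0], [-0.0, -0.002, -1.0]]
ft_force: [-0.3, 0.7, -0.6]
grip_width: 1.0
```

```bash
python3 - <<'E'
from tri import *
s=readout.read_state();T=s["tcp_pos"];R=s["ee_rot"];print(T.round(1),s["ft_force"].round(1))
out=[]
for n in("scene","side"):
    p=viewer.snapshot(n);x0,y0=(proj(p,T)[0]-50).astype(int)
    im=cv2.resize(p["frame"][y0:y0+100,x0:x0+100],(400,400),interpolation=cv2.INTER_CUBIC)
    for q,c in(([0,0,-35],(0,0,255)),([45,0,-26],(0,255,0)),([-45,0,-26],(0,255,0))):
        u=(proj(p,T+R@np.array(q,float))[0]-[x0,y0])*4;cv2.circle(im,tuple(int(k) for k in u),2,c,-1)
    out.append(im)
cv2.imwrite("pics/e.png",np.hstack(out))
E
```

```text
[632.1  12.8 182.3] [-0.3  0.7 -0.6]
```

View pics/e.png

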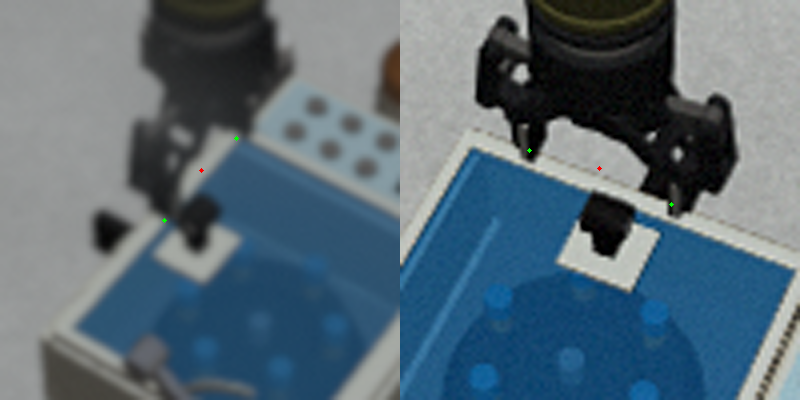

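```bash
python3 - <<'E'
from tri import *
s=readout.read_state();T=s["tcp_pos"];R=s["ee_rot"]
a=viewer.snapshot("scene");b=viewer.snapshot("side")
oa=(proj(a,T)[0]-50).astype(int);ob=(proj(b,T)[0]-50).astype(int)
for n,ua,ub in(("barrel",(200,207),(607,209)),("tipL",(165,215),(529,160)),("tipR",(237,143),(676,212)),("plate",(197,253),(607,258))):
    X=tri([(a,oa+np.array(ua)/4),(b,ob+(np.array(ub)-[400,0])/4)])
    print(n,X.round(1),"tool frame",(R.T@(X-T)).round(1))
lms(a,["lid_grip","lid"]);lms(b,["lid_grip","lid"])
w=viewer.snapshot("wrist");lms(w,["lid_grip"]);cv2.imwrite("pics/w6.png",w["frame"])
f,cx,cy=K(w);o=np.array(w["origin"])
for z in(164,170):
  for r in viewer.spot_in(w,"lid_grip")[:1]:
    u=r["location"];d=np.array(w["rotation"])@[(u[0]-cx)/f,(u[1]-cy)/f,1];print(np.round(o+d*(z-o[2])/d[2],1))
E
```

```text
barrel [623.9  16.4 167.8] tool frame [-2.9  2.8  9.9]
tipL [623.  -29.5 204. ] tool frame [ 42.8  -0.9 -26.2]
tipR [629.9  60.6 196.3] tool frame [-47.5   2.  -18.6]
plate [623.7  16.4 111.9] tool frame [-2.9  2.4 65.8]
20 lid_grip lm [([267.3, 189.3], 0.67), ([256.2, 225.4], 0.57)]
20 lid_grip sp []
20 lid lm [([272.6, 202.8], 0.78)]
20 lid sp [([287.6, 212.0], 0.89)]
21 lid_grip lm [([240.2, 196.5], 0.45)]
21 lid_grip sp [([239.5, 197.4], 0.7)]
21 lid lm [([240.3, 210.2], 0.72)]
21 lid sp [([231.5, 225.8], 0.95)]
22 lid_grip lm [([257.5, 223.5], 0.96)]
22 lid_grip sp [([256.5, 221.9], 0.96), ([257.8, 271.1], 0.34)]
[632.9  13.5 164. ]
[635.5  13.2 170. ]
```

View pics/w6.png

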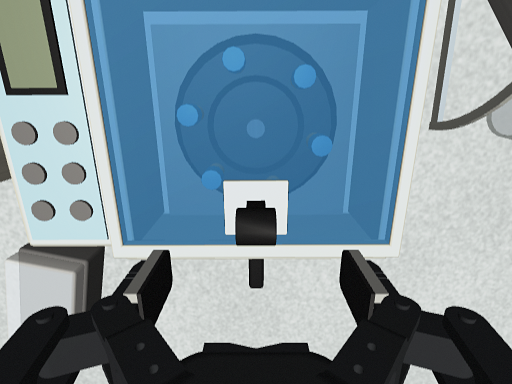

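The wrist view shows the barrel at (256,227), centred between the fingers. Next: shift back 3 mm, descend and close gently.

Emit:
{"method": "apply_moves", "body": {"moves": [[[0,-0.003,0,-0.015,0,0,0],[0,-0.003,0,-0.03,0,0,0],[0,-0.003,0,-0.042,0,0,0],[0,-0.003,0,-0.05,0,0,0],[0,-0.003,0,-0.054,0,0,0]]]}}

```text
t: 11.9
tcp_pos: [626.7, 13.1, 128.1]
ee_rot: [[-0.108, -0.994, -0.001], [-0.994, 0.108, 0.0], [0.0, 0.001, -1.0]]
ft_force: [0.3, 0.0, -0.4]
grip_width: 1.0
```

```bash
python3 - <<'E'
from tri import *
s=readout.read_state();T=s["tcp_pos"];print(T,s["ft_force"])
out=[]
for n in("side","wrist"):
    p=viewer.snapshot(n)
    if n=="side": x0,y0=(proj(p,T)[0]-50).astype(int);im=cv2.resize(p["frame"][y0:y0+100,x0:x0+100],(400,400),interpolation=cv2.INTER_CUBIC)
    else: im=cv2.resize(p["frame"][140:340,156:356],(400,400))
    out.append(im)
cv2.imwrite("pics/f.png",np.hstack(out))
E
```

```text
[626.72489089  13.13581429 128.073759  ] [ 0.25577006  0.01620323 -0.37019639]
```

View pics/f.png

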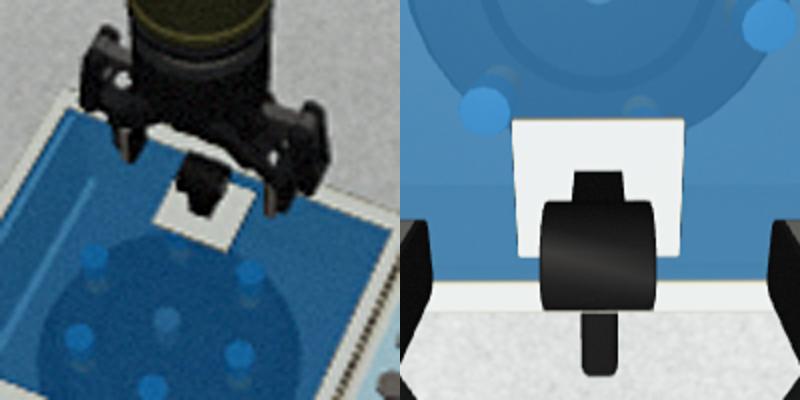

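The barrel is centred between the open pads (wrist crop x≈598) and the tips are level with it. Closing.

Emit:
{"method": "apply_moves", "body": {"moves": [[[1,0,0,0,0,0,0],[1,0,0,0,0,0,0],[1,0,0,0,0,0,0],[1,0,0,0,0,0,0],[1,0,0,0,0,0,0]]], "newtons": 60}}

```text
t: 12.5
tcp_pos: [627.4, 13.5, 129.7]
ee_rot: [[-0.108, -0.994, 0.001], [-0.994, 0.108, 0.001], [-0.001, -0.001, -1.0]]
ft_force: [0.5, 2.0, 2.0]
grip_width: 0.295
```

Emit:
{"method": "apply_moves", "body": {"moves": [[[1,0,0,0,0,0,0],[1,0,0,0.002,0,0,0],[1,0,0,0.004,0,0,0],[1,0,0,0.004,0,0,0]]]}}

```text
t: 12.9
tcp_pos: [628.2, 13.4, 132.6]
ee_rot: [[-0.108, -0.994, 0.002], [-0.994, 0.108, 0.0], [-0.001, -0.001, -1.0]]
ft_force: [6.4, 1.7, -7.6]
grip_width: 0.291
```

Emit:
{"method": "apply_moves", "body": {"moves": [[[1,0.003,0,0.006,0,0,0],[1,0.007,-0.001,0.016,0,0,0],[1,0.011,-0.001,0.025,0,0,0],[1,0.016,-0.002,0.034,0,0,0],[1,0.021,-0.002,0.043,0,0,0]]]}}

```text
t: 13.4
tcp_pos: [648.2, 11.3, 176.4]
ee_rot: [[-0.108, -0.994, -0.001], [-0.994, 0.108, 0.0], [-0.0, 0.001, -1.0]]
ft_force: [4.3, 1.5, -11.3]
grip_width: 0.292
```

Emit:
{"method": "apply_moves", "body": {"moves": [[[1,0.006,-0.001,0.0086,0,0,0],[1,0.0125,-0.0015,0.0168,0,0,0],[1,0.0195,-0.002,0.0245,0,0,0],[1,0.027,-0.003,0.032,0,0,0],[1,0.0345,-0.004,0.0387,0,0,0]]]}}

```text
t: 13.9
tcp_pos: [681.9, 7.7, 215.0]
ee_rot: [[-0.108, -0.994, -0.003], [-0.994, 0.108, 0.001], [-0.001, 0.003, -1.0]]
ft_force: [0.2, 6.4, -9.0]
grip_width: 0.294
```

Emit:
{"method": "apply_moves", "body": {"moves": [[[1,0.005,-0.001,0.004,0,0,0],[1,0.01,-0.001,0.0075,0,0,0],[1,0.0155,-0.002,0.0115,0,0,0],[1,0.0155,-0.002,0.0115,0,0,0]]]}}

```text
t: 14.3
tcp_pos: [697.8, 6.1, 226.9]
ee_rot: [[-0.108, -0.994, -0.002], [-0.994, 0.108, 0.002], [-0.001, 0.002, -1.0]]
ft_force: [-3.3, 5.4, -8.2]
grip_width: 0.291
```

```bash
python3 - <<'E'
from tri import *
a=viewer.snapshot("scene");b=viewer.snapshot("side");s=readout.read_state();print(s["tcp_pos"].round(1),s["ft_force"].round(1),s["grip_width"])
lms(a,["lid","index_tip","lid_grip"]);lms(b,["lid","index_tip","lid_grip"])
v=np.load("v.npy");m=mach(v)
for th in(.6,.65,.7,.75,.8):
    c,sn=np.cos(th),np.sin(th);L=lambda r,h:[92-r*c-h*sn,0,116+r*sn-h*0+h*c]
    G=[92-173.8*np.cos(th+.28),0,116+173.8*np.sin(th+.28)];I=[92-145*c,-150,116+145*sn]
    print(th,*[proj(p,m(q))[0].round(1).tolist() for p in(a,b) for q in(L(150,0),I,G)])
A=a["frame"][130:290,190:350];B=b["frame"][110:270,150:310]
cv2.imwrite("pics/g.png",np.hstack([cv2.resize(x,(400,400),interpolation=cv2.INTER_CUBIC) for x in(A,B)]))
E
```

```text
[697.1   6.1 226.4] [-2.3  4.8 -7.5] 0.2985090234451246
25 lid lm [([286.0, 187.4], 0.75)]
25 lid sp [([297.1, 204.6], 0.96), ([268.0, 245.1], 0.65)]
25 index_tip lm [([253.4, 224.6], 0.61)]
25 index_tip sp [([269.2, 243.6], 0.75)]
25 lid_grip lm [([295.1, 174.2], 0.5)]
25 lid_grip sp [([296.6, 176.9], 0.55)]
26 lid lm [([229.2, 198.9], 0.89)]
26 lid sp [([226.7, 226.0], 0.92)]
26 index_tip lm [([172.8, 179.2], 0.83)]
26 index_tip sp [([165.3, 199.9], 0.92)]
26 lid_grip lm [([223.8, 196.5], 0.67)]
26 lid_grip sp [([223.9, 198.5], 0.7)]
0.6 [282.3, 188.6] [252.3, 226.6] [287.2, 179.2] [233.3, 200.8] [174.3, 180.0] [230.1, 194.1]
0.65 [283.8, 187.9] [253.6, 226.1] [289.5, 179.1] [232.4, 201.0] [173.0, 180.0] [228.6, 195.3]
0.7 [285.3, 187.3] [255.0, 225.7] [291.8, 179.0] [231.4, 201.3] [171.7, 180.2] [227.1, 196.7]
0.75 [286.9, 186.8] [256.6, 225.3] [294.3, 179.1] [230.4, 201.8] [170.4, 180.5] [225.5, 198.2]
0.8 [288.6, 186.5] [258.2, 225.1] [296.8, 179.4] [229.3, 202.5] [168.9, 181.0] [223.9, 200.0]
```

View pics/g.png

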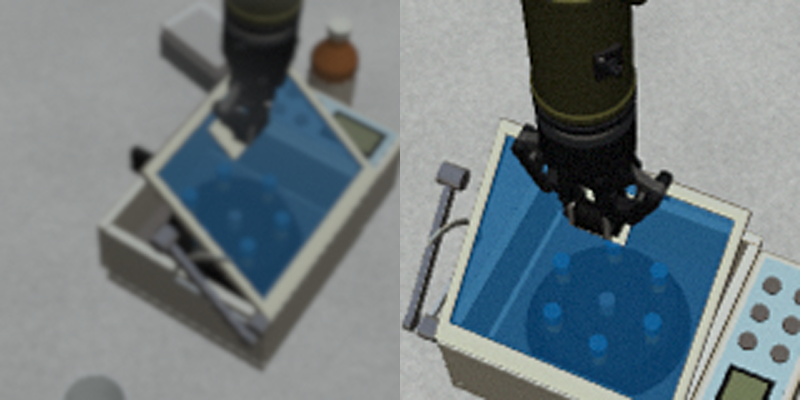

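The lid is raised and still held. The side view shows the lid's right edge close to parallel with the bar, but I want a finer measurement of the two angles.

```bash
python3 - <<'E'
from tri import *
v=np.load("v.npy");m=mach(v)
for k in range(4):
    for n in("wrist","side","scene"):
        p=viewer.snapshot(n);r=viewer.landmark_of(p,"index_tip")[:1];l=viewer.landmark_of(p,"lid")[:1]
        print(n,*[(np.round(x["location"],1),round(x["conf"],2)) for x in r+l],"n",len(r),len(l))
        if k==0:
            cv2.imwrite(f"pics/h_{n}.png",p["frame"])
            if n=="wrist":
                for th in(.6,.7,.8): print(th,proj(p,m([[92-145*np.cos(th),-150,116+145*np.sin(th)],[92,-150,116],[92-212*np.cos(th)-12*np.sin(th),-120,116+212*np.sin(th)+12*np.cos(th)]])).round(1).tolist())
print(readout.read_state()["tcp_pos"])
E
```

```text
wrist (array([484.9, 237.3]), 0.69) (array([257.6, 250.2]), 0.77) n 1 1
0.6 [[463.5, 244.8], [429.9, 74.0], [445.1, 369.5]]
0.7 [[478.0, 241.2], [429.9, 74.0], [467.0, 378.5]]
0.8 [[494.0, 234.8], [429.9, 74.0], [493.2, 384.7]]
side (array([168.6, 178.5]), 0.73) (array([232.9, 200.4]), 0.91) n 1 1
scene (array([257. , 227.7]), 0.72) (array([285.5, 188.5]), 0.9) n 1 1
wrist (array([484.1, 239.5]), 0.69) (array([255.5, 250.7]), 0.88) n 1 1
side (array([170. , 177.7]), 0.69) (array([231.9, 201.4]), 0.89) n 1 1
scene (array([256., 227.]), 0.59) (array([284.6, 189.8]), 0.9) n 1 1
wrist (array([486.3, 240.2]), 0.91) (array([257.6, 248.6]), 0.68) n 1 1
side (array([170., 179.]), 0.58) (array([233.7, 201.8]), 0.96) n 1 1
scene (array([255.8, 229.4]), 0.92) (array([285.9, 188. ]), 0.83) n 1 1
wrist (array([488.9, 240.2]), 0.89) (array([256.9, 248. ]), 0.83) n 1 1
side (array([171.5, 176.2]), 0.87) (array([227.7, 200.3]), 0.91) n 1 1
scene (array([255.3, 224.5]), 0.74) (array([284. , 188.9]), 0.91) n 1 1
[696.81743135   6.1489515  226.25444813]
```

```bash
python3 - <<'E'
from fit import *
from scipy.optimize import least_squares
pics={n:viewer.snapshot(n) for n in("wrist","side","scene")}
v=np.load("v.npy")
# lid right edge (white frame outer top edge) in wrist image
g=pics["wrist"]["frame"].astype(int)
for r in(200,260,320,350):
    row=g[r,380:512];print(r,"".join("%d/%d/%d "%tuple(x) for x in row[::4]))
A=lambda u,w:(150+u/2.85,120+w/2.85); B=lambda u,w:(100+u/2.85,120+w/2.85)
C=lambda u,w:(190+u/2.5,130+w/2.5); D=lambda u,w:(150+(u-400)/2.5,110+w/2.5)
obs=[("scene","mach",(288.4,232.9)),("scene","grip0",(269,188)),("scene","lid0",(273,203.4)),("side","mach",(229.4,252.2)),("side","lid0",(239.5,210.2)),("side","grip0",(241.2,196.3)),
("scene","hr",A(575,190)),("scene","cr",A(413,448)),("scene","cf",A(238,345)),("side","hr",B(553,513)),("side","hf",B(640,292)),
("wrist","idx",(486,239.3)),("side","idx",(170.6,178.4)),("scene","idx",(255.5,226.4)),
("wrist","lid",(256.9,249.4)),("side","lid",(231.1,200.8)),("scene","lid",(285.2,188.5)),
("scene","lc",C(148,172)),("side","lc",D(507,120)),("side","ll",D(749,210))]
def P(v):
    al,th=v[3],v[4];L=lambda r,y,h:[92-r*np.cos(th)-h*np.sin(th)*-1,y,116+r*np.sin(th)+h*np.cos(th)]
    return dict(mach=[0,0,0],grip0=[-75,0,164],lid0=[-58,0,116],hr=[100,205,110],hf=[-120,205,110],cr=[100,-120,0],cf=[-120,-120,0],
     idx=[92-145*np.cos(al),-150,116+145*np.sin(al)],lid=L(150,0,0),lc=L(212,-120,12),ll=L(212,120,12))
def res(x):
    m=mach(x);Q=P(x);return np.concatenate([proj(pics[c],m(Q[n]))[0]-u for c,n,u in obs])
f=least_squares(res,np.r_[v[:3],.7,.7],loss="soft_l1",f_scale=1.5,x_scale=[10,10,.1,.1,.1])
cov=np.linalg.inv(f.jac.T@f.jac)*1.5**2
print(f.x.round(3),"sd",np.sqrt(np.diag(cov)).round(3),"diff sd",np.sqrt(cov[3,3]+cov[4,4]-2*cov[3,4]))
for o,e in zip(obs,res(f.x).reshape(-1,2)):print(o[0],o[1],e.round(1))
E
```

```text
200 198/156/99 193/151/94 192/151/93 195/153/95 195/153/96 197/155/98 175/134/79 160/119/62 155/114/58 159/118/62 138/155/161 232/241/237 229/240/237 230/241/237 224/225/222 229/231/228 220/222/219 225/227/224 225/226/224 226/228/225 54/56/57 61/63/65 63/65/66 54/55/56 164/154/149 166/157/151 164/154/148 222/223/220 227/228/225 170/172/167 226/225/219 167/171/164 175/180/172 
260 194/152/95 194/152/95 195/153/96 195/154/96 192/150/94 196/153/95 197/155/98 194/152/95 192/150/93 197/154/97 193/151/94 195/154/97 157/117/62 149/112/60 215/229/228 230/241/237 229/241/237 212/228/226 223/224/222 226/228/225 220/222/219 219/222/218 225/227/223 223/225/221 220/221/219 221/223/220 220/221/218 223/225/223 223/225/222 223/225/222 218/219/215 218/220/216 223/225/222 
320 24/24/22 25/24/23 22/21/20 22/21/20 25/24/23 23/23/23 24/24/22 22/21/21 22/22/20 14/15/18 201/158/99 194/153/96 192/152/94 194/153/96 194/153/96 156/116/62 159/118/63 188/208/213 231/241/237 230/240/236 229/240/236 221/223/221 224/226/222 222/224/221 220/222/218 223/225/221 220/221/218 223/224/221 221/223/220 221/222/219 222/223
[... 230 characters left out ...]
241/237 228/240/236 228/229/226 223/225/221 228/230/227 229/231/228 225/227/224 226/228/225 225/227/224 222/223/220 233/235/232 225/226/224 
[ 7.05396e+02  6.30800e+00 -1.09000e-01  7.40000e-01  6.87000e-01] sd [1.056 0.92  0.008 0.013 0.031] diff sd 0.031507511695604846
scene mach [-0.4  1.5]
scene grip0 [-0.1  2.1]
scene lid0 [ 0.3 -0.5]
side mach [ 0.5 -2.9]
side lid0 [-1.  -0.5]
side grip0 [-0.1 -2.2]
scene hr [ 2.4 -2.8]
scene cr [-0.2  2.8]
scene cf [-0.3  1.4]
side hr [-1.4  1.6]
side hf [ 1.3 -1.6]
wrist idx [-0.2  0. ]
side idx [-0.3  1.8]
scene idx [ 0.4 -0.7]
wrist lid [-1.1 -0.2]
side lid [0.2 0.2]
scene lid [-0.6 -0.8]
scene lc [-2.2 -0.3]
side lc [-2.9 -1.1]
side ll [-0.2  0.6]
```

```bash
python3 - <<'E'
from fit import *
p=viewer.snapshot("wrist");g=p["frame"].astype(int)
obs=[]
for r in(180,200,220,240,260,280,300,320,340,360):
    row=g[r,400:500];wh=(row.min(1)>223)&(row[:,1]-row[:,0]>6)
    obs.append((r,400+np.where(wh)[0].max()+.5 if wh.any() else None))
print(obs)
for name,v in(("fit2",[705.4,6.3,-.109]),("fit1",np.load("v.npy")[:3])):
    m=mach(v)
    for th in(.6,.65,.7,.75,.8):
        rr=np.linspace(20,212,60);o=[]
        for h in(12,0):
            q=proj(p,m(np.c_[92-rr*np.cos(th)+h*np.sin(th),-120+0*rr,116+rr*np.sin(th)+h*np.cos(th)]))
            o.append([round(float(np.interp(r,q[:,1],q[:,0])),1) for r,_ in obs])
        print(name,th,o)
print(readout.read_state()["tcp_pos"].round(1))
E
```

```text
[(180, np.float64(428.5)), (200, np.float64(433.5)), (220, np.float64(437.5)), (240, np.float64(442.5)), (260, np.float64(447.5)), (280, np.float64(452.5)), (300, np.float64(457.5)), (320, np.float64(462.5)), (340, np.float64(466.5)), (360, None)]
fit2 0.6 [[422.3, 425.7, 429.0, 432.3, 435.7, 439.0, 442.4, 445.7, 449.1, 451.2], [412.9, 416.0, 419.2, 422.3, 425.5, 428.6, 431.8, 434.9, 438.1, 439.4]]
fit2 0.65 [[426.7, 430.8, 434.9, 439.0, 443.1, 447.2, 451.3, 455.4, 459.5, 462.7], [416.6, 420.4, 424.3, 428.1, 432.0, 435.8, 439.7, 443.6, 447.4, 449.7]]
fit2 0.7 [[431.5, 436.4, 441.4, 446.3, 451.2, 456.2, 461.1, 466.0, 471.0, 475.2], [420.6, 425.2, 429.9, 434.5, 439.1, 443.7, 448.3, 453.0, 457.6, 461.0]]
fit2 0.75 [[436.9, 442.8, 448.6, 454.5, 460.3, 466.2, 472.0, 477.9, 483.7, 489.1], [425.1, 430.5, 436.0, 441.5, 447.0, 452.4, 457.9, 463.4, 468.8, 473.3]]
fit2 0.8 [[443.0, 449.9, 456.8, 463.7, 470.6, 477.4, 484.3, 491.2, 498.1, 504.4], [430.1, 436.5, 442.9, 449.3, 455.7, 462.1, 468.5, 474.9, 481.3, 487.0]]
fit1 0.6 [[420.8, 424.1, 427.5, 430.8, 434.1, 437.4, 440.8, 444.1, 447.4, 449.5], [411.4, 414.6, 417.7, 420.8, 424.0, 427.1, 430.3, 433.4, 436.5, 437.8]]
fit1 0.65 [[425.1, 429.2, 433.3, 437.4, 441.4, 445.5, 449.6, 453.7, 457.8, 460.9], [415.1, 418.9, 422.8, 426.6, 430.4, 434.3, 438.1, 442.0, 445.8, 448.0]]
fit1 0.7 [[429.9, 434.8, 439.7, 444.6, 449.5, 454.4, 459.3, 464.2, 469.1, 473.3], [419.1, 423.7, 428.3, 432.9, 437.5, 442.1, 446.7, 451.3, 455.9, 459.2]]
fit1 0.75 [[435.3, 441.1, 446.9, 452.7, 458.5, 464.4, 470.2, 476.0, 481.8, 487.1], [423.6, 429.0, 434.4, 439.9, 445.3, 450.7, 456.2, 461.6, 467.0, 471.4]]
fit1 0.8 [[441.4, 448.2, 455.0, 461.9, 468.7, 475.6, 482.4, 489.2, 496.1, 502.2], [428.5, 434.9, 441.2, 447.6, 454.0, 460.3, 466.7, 473.1, 479.4, 484.9]]
[696.8   6.2 226.3]
```

Independent measurements agree: the lid is at about 0.69–0.70 rad (kinematics say 0.707) and the index arm at about 0.735. Raise by another ~0.037 rad.

Emit:
{"method": "apply_moves", "body": {"moves": [[[1,0.002,0,0.0015,0,0,0],[1,0.004,0,0.003,0,0,0],[1,0.0053,-0.0005,0.0036,0,0,0],[1,0.0053,-0.0005,0.0036,0,0,0],[1,0.0053,-0.0005,0.0036,0,0,0]]]}}

```text
t: 17.5
tcp_pos: [702.2, 5.6, 229.8]
ee_rot: [[-0.108, -0.994, -0.003], [-0.994, 0.108, 0.002], [-0.001, 0.004, -1.0]]
ft_force: [-2.3, 6.6, -8.0]
grip_width: 0.292
```

```bash
python3 - <<'E'
from fit import *
I=[]
for k in range(3):
    for n in("wrist","side","scene"):
        p=viewer.snapshot(n);m=mach([705.4,6.3,-.109])
        ts=np.linspace(.5,.95,226)
        o=[]
        for nm in("index_tip","lid"):
            r=viewer.landmark_of(p,nm)[:1]
            if not r: o.append(None);continue
            X=np.c_[92-145*np.cos(ts),-150+0*ts,116+145*np.sin(ts)] if nm=="index_tip" else np.c_[92-150*np.cos(ts),0*ts,116+150*np.sin(ts)]
            e=np.linalg.norm(proj(p,m(X))-r[0]["location"],axis=1);o.append((round(ts[e.argmin()],3),round(e.min(),1)))
        print(n,o)
    if k==0 : print()
p=viewer.snapshot("wrist");g=p["frame"].astype(int);c=[]
for r in range(180,345,20):
    row=g[r,400:500];wh=(row.min(1)>223)&(row[:,1]-row[:,0]>6);c.append((r,400+np.where(wh)[0].max()+.5))
sl=np.polyfit(*np.array(c).T,1)[0]
rr=np.linspace(20,212,60);S=[]
for th in ts:
    q=proj(p,m(np.c_[92-rr*np.cos(th)+12*np.sin(th),-120+0*rr,116+rr*np.sin(th)+12*np.cos(th)]));S.append(np.polyfit(q[:,1],q[:,0],1)[0])
print("edge slope theta",np.interp(sl,S,ts))
# drawer front and bystanders check
s=readout.read_state();print(s["t"],s["tcp_pos"].round(1),s["ft_force"].round(1),s["grip_width"],abs(s["qvel"]).max())
b=viewer.snapshot("side");lms(b,["beaker","reagent_bottle","tip_box","drawer_pull"])
E
```

```text
wrist [(np.float64(0.736), np.float64(1.1)), (np.float64(0.744), np.float64(2.4))]
side [(np.float64(0.75), np.float64(1.1)), (np.float64(0.742), np.float64(1.4))]
scene [(np.float64(0.666), np.float64(0.9)), (np.float64(0.7), np.float64(2.4))]

wrist [(np.float64(0.746), np.float64(3.5)), (np.float64(0.718), np.float64(4.0))]
side [(np.float64(0.688), np.float64(1.1)), (np.float64(0.734), np.float64(0.5))]
scene [(np.float64(0.714), np.float64(0.9)), (np.float64(0.728), np.float64(2.4))]
wrist [(np.float64(0.728), np.float64(0.7)), (np.float64(0.752), np.float64(1.6))]
side [(np.float64(0.642), np.float64(3.0)), (np.float64(0.578), np.float64(1.0))]
scene [(np.float64(0.636), np.float64(1.4)), (np.float64(0.654), np.float64(0.1))]
edge slope theta 0.7298161461759384
18.9 [702.1   5.6 229.7] [-2.3  5.6 -7.6] 0.2890173680330494 0.0007574890004037919
53 beaker lm [([134.7, 205.8], 0.77)]
53 beaker sp [([130.9, 197.0], 0.64), ([245.1, 238.5], 0.3)]
53 reagent_bottle lm [([338.7, 274.4], 0.59)]
53 reagent_bottle sp [([346.5, 265.9], 0.91), ([241.9, 237.7], 0.39)]
53 tip_box lm [([346.4, 215.5], 0.64)]
53 tip_box sp [([349.5, 208.6], 0.84), ([287.0, 203.9], 0.41)]
53 drawer_pull lm [([227.5, 201.0], 0.25)]
53 drawer_pull sp [([287.8, 205.3], 0.52)]
```

```bash
python3 -c "
from bench import job;print(job.hand_in())"
```

```text
the job is handed in; nothing more can be done
None
```

I pushed the drawer shut, gripped the lid's round grip across its flat ends and raised the lid to about 0.73 rad. I handed in at about 19 s while still gripping and holding the lid still. `hand_in` gives no verdict.

**Final checks:**

| Check | Result |
|---|---|
| Lid angle | 0.730 rad from its edge slope in the wrist picture; most landmark readings 0.70–0.75, with two outliers at 0.58 and 0.65 |
| Index arm angle | 0.64–0.75 rad across the last readings; the joint fit gave 0.74, the wrist camera about 0.735 |
| Match to the index arm | best estimates differ by about 0.01 rad, against the 0.08 allowed |
| Lid held still | fastest joint speed under 0.001 rad/s |
| Grip | grip width 0.29 (about 25 mm), holding against about 8 N |
| Drawer | stopped at a hard stop with its front flush; not re-measured after the lift, since the networks no longer found the pull reliably |
| Bottle, beaker, tip box | unmoved in the side picture, within network noise |

**Fingertip position:** the fingertips turned out to sit about 27 mm short of the nominal tool point. They passed over the drawer pull and pushed the drawer panel itself. I allowed for this when taking the lid grip.

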